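# Secure the faulty cell and set out the drill pack for testing

## Task

Make the faulty cell safe: open the battery box's yellow lid right up, stand the red-capped cell upright inside and shut the lid. Leave the blue drill pack where it lies on the steel tray and, as seen from the robot, stand the green-capped cell on the tray to its left and the white-capped cell to its right, each level with the middle of the pack's side and about 35 mm clear of it. Lay the orange probe flat on top of the pack, centred and lengthwise along it.

Things in the scene. Friction and masses are not known exactly. Their poses are not given: they have to be found in the camera images.
- pack: Blue drill battery pack: block 100 mm long (x), 60 wide (y), 48 high, black terminal insert on its +x end, which points away from the robot (yaw within 0.25 rad); its +y side is its left seen from the robot. 0.45 kg, loose, on the steel tray. Origin: centre of its underside; top flat. 35 mm of clear space puts a cell's axis 78 mm from the origin along y.
- cell_red: Silver cylindrical lithium cell standing upright, 26 mm diameter, 65 mm high, 0.09 kg, top 12 mm capped red, with a small steel nub. The faulty one. Origin: centre of its underside. All three cells start on the rubber mat, whose top is at z = 0.003.
- cell_green: The same cell with a green cap and band. Origin at the centre of its underside.
- cell_white: The same cell with a white cap and band. Origin at the centre of its underside.
- probe: Orange flat-bodied voltage probe lying on the mat: housing 100 mm long (its x), 26 mm wide (its y), 18 mm high, with a 6 mm steel point sticking out 24 mm at its +x end, 9 mm up; 0.08 kg, balances within 5 mm of the middle of the housing. Origin at the centre of the housing's underside.
- tray: Flat steel tray fixed on the mat, 150 mm (its x) by 270 mm (its y), floor 4 mm thick, with a 3 mm wide rim standing 8 mm high above its underside all round. Origin at the centre of its underside; its upper floor is 4 mm above the origin.
- safe_box: Dark steel battery box fixed on the mat, outside 120 mm (x) by 140 mm (y) and 80 mm high, walls and floor 4 mm thick, open at the top under its lid. Origin at the centre of its underside; its +x points away from the robot (turned at most 0.15 rad), the hinge is along its +x rim.
- lid (a joint): Hinge angle of the yellow lid (rad): 0 shut, grows as it opens up and away from the robot, stop at 1.6 (about upright). Stiff friction hinge (0.3 N m): the lid stays at any angle where it is left. The lid is a 122 (x) by 142 mm plate, 8 mm thick.
- lid_handle (a point): Centre of the lid's black handle: round bar 14 mm thick, 40 mm long, parallel to the hinge, on one 12 mm wide post at its middle, 28 mm above the lid's upper face (36 mm above its underside), 95 mm from the hinge. Hold it by its two ends, fingers closing along the hinge direction: it pivots in the fingers as the lid swings. Axes turn with the lid.
- lid_hinge (a point): Midpoint of the lid's hinge line, on the top of the box's +x rim (60 mm from the box's centre along its x, 80 mm up). The hinge axis is its y axis. Axes turn with the lid.
Things that resemble listed ones, but are neither listed nor needed, are in the scene too. Of the things shaped like the pack, the blue one is meant. Several things have the shape of the safe_box; the one meant has the colours described above.

How it is judged:
On the way, in this order (a step that is already met when the one before it is completed fails the run):
1. the lid of the battery box is opened wide (past 1.2 rad) (value of joint lid above 1.2 rad), for 0.2 s.
2. the red-capped cell stands upright, released, in the box while the lid is open (x of cell_red in the frame of safe_box between -0.05 and 0.05 m and y of cell_red in the frame of safe_box between -0.05 and 0.05 m and z of cell_red in the frame of safe_box between -0.005 and 0.014 m and angle between cell_red's own z axis and vertical below 0.15 rad and linear speed of cell_red below 0.02 m/s and contact force between cell_red and the fingers below 0.1 N and value of joint lid above 1 rad), for 0.2 s.
3. the lid is lowered shut over the red-capped cell (x of cell_red in the frame of safe_box between -0.05 and 0.05 m and y of cell_red in the frame of safe_box between -0.05 and 0.05 m and z of cell_red in the frame of safe_box between -0.005 and 0.014 m and angle between cell_red's own z axis and vertical below 0.15 rad and linear speed of cell_red below 0.02 m/s and contact force between cell_red and the fingers below 0.1 N and value of joint lid below 0.06 rad), for 0.2 s.
At the end, for the whole second after the job is handed in: Red cell upright in box, lid shut within 0.06 rad. Green cell left and white cell right of the pack, upright on the tray, gap 20-50 mm, within 15 mm of its middle. Probe flat on the pack, within 15 mm of centre and 0.2 rad of lengthwise. Pack moved under 15 mm. All released, at rest (all of step 3 and x of cell_green in the frame of pack between -0.015 and 0.015 m and y of cell_green in the frame of pack between 0.063 and 0.093 m and z of cell_green in the frame of tray between -0.001 and 0.008 m and angle between each of cell_green, cell_white, probe's own z axis and vertical below 0.15 rad and linear speed of each of cell_green, cell_white, probe, pack below 0.02 m/s and contact force between each of cell_green, cell_white, probe and the fingers below 0.1 N and x of cell_white in the frame of pack between -0.015 and 0.015 m and y of cell_white in the frame of pack between -0.093 and -0.063 m and z of cell_white in the frame of tray between -0.001 and 0.008 m and horizontal distance between probe and pack below 0.015 m and z of probe in the frame of pack between 0.044 and 0.053 m and angle between the x axis of probe and the x axis of pack, either way round below 0.2 rad and distance of pack from where it was at the start of the episode below 0.015 m); the robot touches nothing.
It fails at once if the drill pack is shoved more than 20 mm from where it lay (distance of pack from where it was at the start of the episode above 0.02 m).
It fails at once if the drill pack is tipped over (angle between pack's own z axis and vertical above 0.3 rad).
It also fails if it takes over 136 s, if anything falls off the work surface, if the arm or the gripper's body presses on something with over 40 N, if the wrist force passes 120 N, or if a joint passes its speed limit or range.

## Robot

A 7-joint arm with a two-finger parallel gripper is mounted at the origin on the work surface. World frame = base frame: x ahead of the robot, y to its left, z up, the work surface at z = 0. Lengths are in m, angles in rad, forces in N, time in s.
With the tool pointing down it reaches from about 0.4 to 0.9 m from the base axis. Payload 5.5 kg.
Tool frame: the origin (TCP) lies midway between the tips of the shut fingers; the grasp point (between the pads) lies manip.grasp_offset behind it (manip.grasp_offset is the distance from the TCP to the grasp point, in m); z points along the fingers, y is the line along which they close (so a half turn about z gives the same grasp; the last joint's range is limited). The gripper opens to 92 mm and grips with 3 to 60 N. Pads are 19 mm wide; open, the fingers measure 130 mm over their backs; the gripper's body (75 mm by 190 mm) begins 47 mm behind the grasp point.
Start: joints at [-0.969, 0.501, -0.427, 1.55, 0.221, 1.138, -0.21], TCP at [0.216, 0.613, 0.227] pointing down, gripper open.
Joint ranges: [-2.88, 2.88], [-0.31, 2.03], [-1.54, 1.56], [0.2, 2.42], [-1.41, 4.55], [0.19, 2.02], [-2.57, 2.57]. Speed limits (rad/s): [2.57, 2.57, 3.14, 3.14, 3.14, 3.14, 3.14].

## Interface

Orientations are given as a unit quaternion [x, y, z, w].
In Python, from rig import readout, viewer, ticket, manip gives the robot as it stands.
- The arm moves only by the tool move_arm, never from a script. Its arguments are lists of equal length, an entry for each row: "linear": the shift along the world's x, y, z in m, a list of three; "rot": the turn, a rotation vector about the world's x, y, z in rad, a list of three. A call has 1 to 20 rows; each row is the pose to reach, as a shift and turn from the pose commanded when the call began; what a row does not reach only later rows make up. A row lasts 1/12 s, in which the tool goes at most 41.7 mm and 7.16 degrees, less where a joint would pass 70% of its speed; a pose out of reach is approached as far as the arm can. A call with a gripper value outside its range is refused whole. "fingers" is the closure, from -1 (fully open) to 1 (shut), set as the call begins (left out, the last holds). The fingers move at their own pace and stop on an object; "squeeze" is the grip in N (left out, the last holds). Time passes only in rows, so rows that repeat a pose let the fingers close. It gives the time, the measured TCP pose, the force, the opening and the grip force at its end, in the units of the state.
- readout.observe(): the state, without advancing time (a new reading comes with each control period).
- viewer.camera(name): name is "scene" or "top" or "wrist"; returns a dict with "color" (384x512x3 uint8, blue, green, red), "fovy" (degrees; the focal length in pixels is half the picture's height over the tangent of half this angle, whatever the lens; pixels are square), "cx", "cy" (the principal point, pixels), "R" (3x3) and "t" (3): a world point X has camera coordinates R X + t; the wrist camera has in their place "hand_eye" (4x4, takes a point from camera to tool coordinates, whose origin is the TCP and whose axes are the flange's). Camera axes: x right, y down, z forward; pixel columns grow to the right and rows downward; lengths in m; the calibration is good to about 2 mm. The wrist camera is an equidistant fisheye: a pixel r from the principal point sees the ray r / f radians off the axis. A picture is of the moment at which its call begins: read the wrist's pose just before it. There is no depth.
- ticket.close_job(): hands the job in; it is judged then, once.
The state is a dict: "t": time; "joint_pos": joint angles; "qd": joint speeds; "tau": joint torques, N m; "ee_pos": TCP position; "orientation": TCP orientation; "wrist_force": force on the tool from outside, world axes, zero at the start; "wrist_torque": the same for the moment, N m; "opening": opening from 0.0 (shut) to 1.0 (fully open); "finger_force": force on a finger pad.
Only numpy, scipy, OpenCV 4.12 (cv2) and the standard library are available. Lean on these libraries where they do the work, as an engineer would, in place of code of your own. Each camera call takes 0.05 s, during which the arm holds its last target. There are 200 camera calls.

## Working session

There is one attempt and no reset: what is moved stays moved. The work goes in short steps, Python scripts to look and compute and a tool call to move; the robot and the scene stay as the last step left them, time stands still between calls to the robot, and variables do not carry over. Pictures are saved under pics/ and viewed, at most 14 in all, crops included, and the job is handed in when it is done.

Besides the shell and the picture viewer there is one more tool, called after ">>>" by a JSON object that holds its "name" and its "arguments", one argument or row to a line. move_arm: Moves the arm, as the interface text tells. Its arguments: {"type":"object","properties":{"linear":{"type":"array"},"rot":{"type":"array"},"fingers":{"type":"number"},"squeeze":{"type":"number"}},"required":["linear","rot"]}

```bash
ls; mkdir -p pics; cat > h.py <<'E'
import numpy as np, cv2
from rig import readout, viewer, ticket, manip
def snap(n):
    s=readout.observe(); c=viewer.camera(n); return s,c
def ray(c,u,v):
    f=192/np.tan(np.radians(c['fovy'])/2); R=np.array(c['R']);t=np.array(c['t'])
    return -R.T@t, R.T@np.array([(u-c['cx'])/f,(v-c['cy'])/f,1])
def onz(c,u,v,z):
    o,d=ray(c,u,v); return o+d*(z-o[2])/d[2]
def proj(c,X):
    f=192/np.tan(np.radians(c['fovy'])/2); p=np.array(c['R'])@np.array(X)+np.array(c['t'])
    return f*p[0]/p[2]+c['cx'], f*p[1]/p[2]+c['cy']
E
python3 - <<'E'
from h import *
print(readout.observe(), manip.grasp_offset)
ims=[]
for n in ('top','scene'):
    c=viewer.camera(n); cv2.imwrite(f'pics/{n}.png',c['color']); cv2.imwrite(f'pics/{n}_v.png',cv2.resize(c['color'],(800,600),interpolation=cv2.INTER_CUBIC))
    np.save(f'{n}.npy',c,allow_pickle=True); print(n,c['fovy'],c['cx'],c['cy'],np.round(c['R'],3),c['t'])
E
```

```text
pics
{'t': 0.0, 'joint_pos': array([-0.96879748,  0.50185288, -0.42677356,  1.55147304,  0.22081798,
        1.13828771, -0.21028469]), 'qd': array([ 8.50364811e-04,  5.35418886e-05, -3.77062681e-05,  5.73188258e-04,
       -1.37729007e-03, -8.70998184e-04,  1.17333657e-03]), 'tau': array([-6.91573368e-04, -5.66582394e+01, -5.81664920e+00, -2.79121292e+01,
       -6.86697965e-02,  3.05489951e-02,  2.04612079e-04]), 'ee_pos': array([0.21585009, 0.61236014, 0.22566406]), 'orientation': array([ 1.68557383e-01,  9.85691355e-01, -9.62929624e-04, -1.86611227e-04]), 'wrist_force': array([-0.70413418,  0.36813876, -0.48305625]), 'wrist_torque': array([0.07022493, 0.02461766, 0.01152068]), 'finger_force': 0.0, 'opening': 1.0002731507192852} 0.0188
top 57.31574724027748 253.49884344494188 191.26941904316456 [[-0.018 -1.    -0.003]
 [-0.976  0.018 -0.215]
 [ 0.215 -0.001 -0.977]] [-0.04896543  0.46527446  0.97590534]
scene 52.69997762653935 257.4661489646035 196.59593665180586 [[ 0.265  0.964  0.021]
 [ 0.61  -0.15  -0.778]
 [-0.747  0.219 -0.628]] [-0.05562853 -0.20897452  1.4029961 ]
```

View pics/top_v.png

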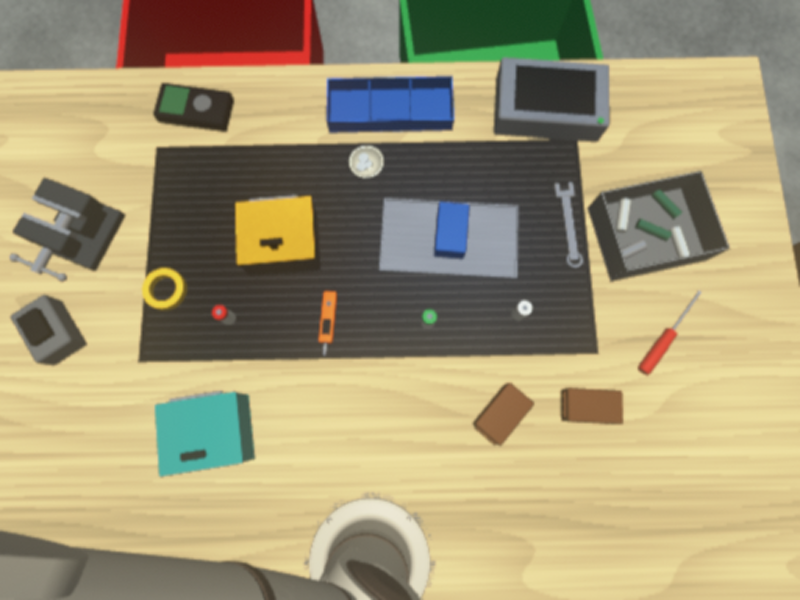

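View pics/scene_v.png

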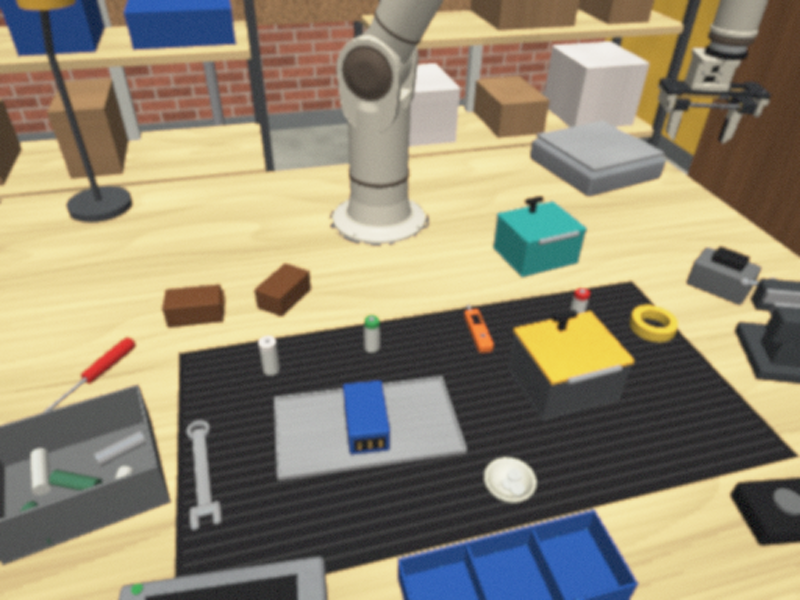

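The top view shows the yellow-lidded dark box at about (275,230) and a teal lookalike at (200,435). The blue pack is at (452,228), with brown lookalikes at (503,413) and (592,406). The caps are red (220,312), green (429,317) and white (525,308), and the probe is at (327,317) with its point toward the robot. The yellow-lidded box and the blue block fit the description. I'll confirm them in a crop while measuring.

```bash
cat > m.py <<'E'
from h import *
T=np.load('top.npy',allow_pickle=True).item(); S=np.load('scene.npy',allow_pickle=True).item()
def mask(c,lo,hi,box):
    h=cv2.cvtColor(c['color'],cv2.COLOR_BGR2HSV); m=cv2.inRange(h,lo,hi); k=np.zeros_like(m); x0,y0,x1,y1=[int(a*.64) for a in box]; k[y0:y1,x0:x1]=m[y0:y1,x0:x1]
    n,l,st,ce=cv2.connectedComponentsWithStats(k); i=1+np.argmax(st[1:,4]); return (l==i).astype(np.uint8),ce[i],st[i]
def rect(m,c,z):
    cn=max(cv2.findContours(m,0,2)[0],key=cv2.contourArea)
    P=np.array([onz(c,*p[0],z)[:2] for p in cn],np.float32)
    r=cv2.minAreaRect(P); return r,cv2.boxPoints(r)
def tri(a,b):
    A=0;B=0
    for o,d in (a,b):
        d=d/np.linalg.norm(d); M=np.eye(3)-np.outer(d,d); A=A+M; B=B+M@o
    return np.linalg.solve(A,B)
E
python3 - <<'E'
from m import *
np.set_printoptions(precision=4,suppress=True)
R=[('pack',(100,120,60),(125,255,255),(420,190,490,270),.055),('lid',(20,120,120),(32,255,255),(220,180,330,280),.091),('probe',(5,150,120),(18,255,255),(300,280,350,350),.021),('tray',(90,5,100),(130,90,255),(370,190,530,285),.009)]
for n,lo,hi,b,z in R:
    m,ce,st=mask(T,lo,hi,b); r,bp=rect(m,T,z); print(n,ce,st,r,bp.tolist(), onz(T,*ce,z))
C=[('red',(0,120,80),(8,255,255),(200,295,240,330),(565,280,600,312)),('green',(45,100,50),(85,255,255),(410,300,450,330),(355,305,390,340)),('white',(0,0,190),(180,60,255),(510,295,540,320),(250,325,285,350))]
for n,lo,hi,b,b2 in C:
    m,ce,st=mask(T,lo,hi,b); m2,ce2,st2=mask(S,lo,hi,b2)
    print(n,ce,st,onz(T,*ce,.066),tri(ray(T,*ce),ray(S,*ce2)))
m,ce,st=mask(T,(0,0,0),(180,255,70),(250,232,292,252)); print('handle',ce,st,onz(T,*ce,.119))
m,ce2,st=mask(S,(0,0,0),(180,255,70),(553,305,580,328)); print('handleS',ce2,st,tri(ray(T,*ce),ray(S,*ce2)))
a=cv2.resize(T['color'][110:235,130:350],(800,455),interpolation=cv2.INTER_CUBIC); cv2.imwrite('pics/crop1.png',a)
E
```

```text
pack [288.846  146.2131] [279 129  21  35 643] ((0.5998397469520569, -0.16597305238246918), (0.05757324770092964, 0.10643550753593445), 83.51801300048828) [[0.5437124371528625, -0.1885678619146347], [0.6494675278663635, -0.20058344304561615], [0.6559670567512512, -0.14337824285030365], [0.5502119660377502, -0.1313626617193222]] [ 0.5994 -0.1658  0.055 ]
lid [175.2795 147.0247] [ 150  125   52   45 1986] ((0.5913013815879822, 0.16595697402954102), (0.12515635788440704, 0.1458166390657425), 3.845829725265503) [[0.5239740610122681, 0.2345038652420044], [0.5337542295455933, 0.08901558816432953], [0.6586287021636963, 0.09741008281707764], [0.6488485336303711, 0.2428983598947525]] [0.5904 0.1659 0.091 ]
probe [209.5781 201.5547] [204 186  12  34 256] ((0.43947333097457886, 0.07471764832735062), (0.027907682582736015, 0.10170110315084457), 85.0478286743164) [[0.38760805130004883, 0.06520552188158035], [0.48892951011657715, 0.0564262680709362], [0.4913386106491089, 0.08422977477312088], [0.39001715183258057, 0.09300902485847473]] [0.4418 0.0743 0.021 ]
tray [287.1517 152.9638] [ 242  126   90   52 3480] ((0.598870038986206, -0.16497303545475006), (0.2744835615158081, 0.15557530522346497), 85.57917785644531) [[0.5107349753379822, -0.2958105206489563], [0.6658474802970886, -0.3078024685382843], [0.6870051026344299, -0.03413555026054382], [0.5318925976753235, -0.02214360237121582]] [ 0.5938 -0.1646  0.009 ]
red [139.8916 199.3614] [135 194  11  11  83] [0.4433 0.2684 0.066 ] [0.4448 0.2709 0.0583]
green [274.3585 202.2075] [270 198  10   9  53] [ 0.4278 -0.1165  0.066 ] [ 0.4296 -0.1161  0.0573]
white [335.5192 196.6154] [332 193   8   8  52] [ 0.4408 -0.2922  0.066 ] [ 0.4414 -0.2918  0.0637]
handle [173.697  155.0909] [168 154  12   5  33] [0.5567 0.1631 0.119 ]
handleS [359.0143 200.1786] [353 195  15  14 140] [0.5546 0.1609 0.1238]
```

View pics/crop1.png

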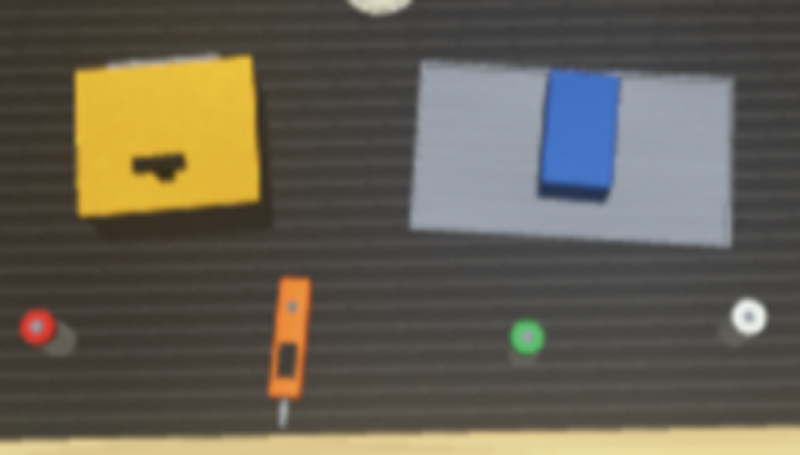

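The crop confirms it: the dark box with the yellow lid and black handle is at crop (165,140), and the blue pack is on the steel tray at (580,135). The red, green and white cells and the probe are laid out in front. The pose estimates agree with the model's handle geometry, so I'll move above the handle.

>>> {"name": "move_arm", "arguments": {
  "linear": [
    [0.34, -0.45, -0.027],
    [0.34, -0.45, -0.027],
    [0.34, -0.45, -0.027],
    [0.34, -0.45, -0.027],
    [0.34, -0.45, -0.027],
    [0.34, -0.45, -0.027],
    [0.34, -0.45, -0.027],
    [0.34, -0.45, -0.027],
    [0.34, -0.45, -0.027],
    [0.34, -0.45, -0.027],
    [0.34, -0.45, -0.027],
    [0.34, -0.45, -0.027],
    [0.34, -0.45, -0.027],
    [0.34, -0.45, -0.027],
    [0.34, -0.45, -0.027],
    [0.34, -0.45, -0.027],
    [0.34, -0.45, -0.027],
    [0.34, -0.45, -0.027]
  ],
  "rot": [
    [0, 0, 0.405],
    [0, 0, 0.405],
    [0, 0, 0.405],
    [0, 0, 0.405],
    [0, 0, 0.405],
    [0, 0, 0.405],
    [0, 0, 0.405],
    [0, 0, 0.405],
    [0, 0, 0.405],
    [0, 0, 0.405],
    [0, 0, 0.405],
    [0, 0, 0.405],
    [0, 0, 0.405],
    [0, 0, 0.405],
    [0, 0, 0.405],
    [0, 0, 0.405],
    [0, 0, 0.405],
    [0, 0, 0.405]
  ],
  "fingers": -1,
  "squeeze": 25
}}

```text
t: 1.6
ee_pos: [0.5549, 0.165, 0.1996]
orientation: [-0.034, 0.999, 0.0, -0.0]
wrist_force: [0.0, 1.1, 0.2]
opening: 0.997
finger_force: 0.0
```

```bash
cat >> h.py <<'E'
from scipy.spatial.transform import Rotation
def wray(s,c,u,v):
    f=192/np.tan(np.radians(c['fovy'])/2); d=np.array([u-c['cx'],v-c['cy']]); r=np.hypot(*d); a=r/f
    p=np.array([*(np.sin(a)*d/max(r,1e-9)),np.cos(a)]); H=np.array(c['hand_eye']); R=Rotation.from_quat(s['orientation']).as_matrix()
    return R@H[:3,3]+s['ee_pos'], R@(H[:3,:3]@p)
def wonz(s,c,u,v,z):
    o,d=wray(s,c,u,v); return o+d*(z-o[2])/d[2]
E
python3 - <<'E'
from h import *
s,c=snap('wrist'); print(s['ee_pos'],c['fovy'],c['cx'],c['cy'],c['hand_eye'])
np.save('w1.npy',dict(s=s,c=c),allow_pickle=True)
cv2.imwrite('pics/w1.png',cv2.resize(c['color'],(800,600)))
E
```

```text
[0.55490201 0.16498683 0.19963982] 65.70646984690485 255.8924456408181 192.48333288124147 [[ 2.39245236e-04 -9.68295637e-01 -2.49806930e-01  6.78395218e-02]
 [ 9.99999878e-01  1.23552675e-04  4.78808536e-04  9.51716183e-04]
 [-4.32763901e-04 -2.49807014e-01  9.68295548e-01 -1.57310842e-01]
 [ 0.00000000e+00  0.00000000e+00  0.00000000e+00  1.00000000e+00]]
```

View pics/w1.png

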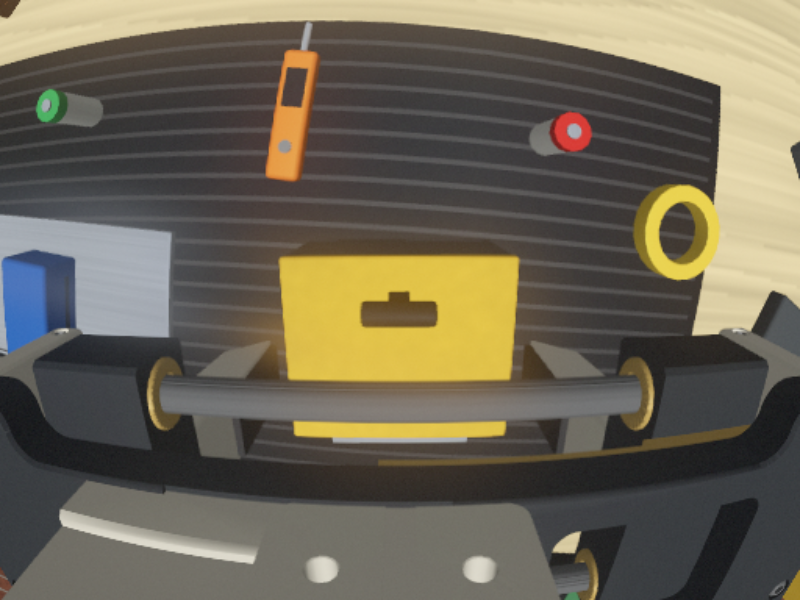

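The wrist view shows the handle bar at (399,314), level with the picture and centred between the fingers. Red cap is at (572,131), green cap at (48,106).

```bash
python3 - <<'E'
from h import *
np.set_printoptions(precision=4,suppress=True)
d=np.load('w1.npy',allow_pickle=True).item(); s,c=d['s'],d['c']; k=.64
for n,u,v,z in [('h',399,314,.119),('hl',361,314,.122),('hr',437,314,.122),('lidfl',280,258,.091),('lidfr',518,257,.091),('lidbr',505,434,.091),('lidbl',295,434,.091),('red',574,131,.069),('green',46,105,.069),('probeNear',302,52,.021),('probeFar',283,178,.021)]:
    print(n,wonz(s,c,u*k,v*k,z))
E
```

```text
h [0.5556 0.1657 0.119 ]
hl [0.5562 0.1457 0.122 ]
hr [0.5534 0.1857 0.122 ]
lidfl [0.5343 0.0936 0.091 ]
lidfr [0.524  0.2341 0.091 ]
lidbr [0.6428 0.243  0.091 ]
lidbl [0.6524 0.1025 0.091 ]
red [0.4416 0.2701 0.069 ]
green [ 0.4266 -0.112   0.069 ]
probeNear [0.3917 0.0835 0.021 ]
probeFar [0.4871 0.0761 0.021 ]
```

>>> {"name": "move_arm", "arguments": {
  "linear": [
    [0, 0, -0.03],
    [0, 0, -0.06],
    [0, 0, -0.08],
    [0, 0, -0.09],
    [0, 0, -0.099],
    [0, 0, -0.099],
    [0, 0, -0.099]
  ],
  "rot": [
    [0, 0, 0],
    [0, 0, 0],
    [0, 0, 0],
    [0, 0, 0],
    [0, 0, 0],
    [0, 0, 0],
    [0, 0, 0]
  ]
}}

```text
t: 2.23
ee_pos: [0.5562, 0.1638, 0.1013]
orientation: [-0.034, 0.999, 0.0, 0.0]
wrist_force: [-0.0, 0.0, -0.1]
opening: 1.001
finger_force: 0.0
```

>>> {"name": "move_arm", "arguments": {
  "linear": [
    [0, 0, 0],
    [0, 0, 0],
    [0, 0, 0],
    [0, 0, 0],
    [0, 0, 0],
    [0, 0, 0],
    [0, 0, 0],
    [0, 0, 0]
  ],
  "rot": [
    [0, 0, 0],
    [0, 0, 0],
    [0, 0, 0],
    [0, 0, 0],
    [0, 0, 0],
    [0, 0, 0],
    [0, 0, 0],
    [0, 0, 0]
  ],
  "fingers": 1,
  "squeeze": 25
}}

```text
t: 2.9
ee_pos: [0.556, 0.163, 0.1007]
orientation: [-0.033, 0.999, 0.0, -0.0]
wrist_force: [-1.1, -0.4, 0.1]
opening: 0.471
finger_force: 0.0
```

```bash
python3 - <<'E'
import numpy as np
y=0.068
for t in np.arange(0.1,1.46,0.075).tolist()+[1.45]:
    x=95-95*np.cos(t)+36*np.sin(t); z=95*np.sin(t)+36*np.cos(t)-36
    print(round(t,3),[round(float(a)/1000,4) for a in (x*np.cos(y),x*np.sin(y),z)])
E
```

```text
0.1 [0.0041, 0.0003, 0.0093]
0.175 [0.0077, 0.0005, 0.016]
0.25 [0.0118, 0.0008, 0.0224]
0.325 [0.0164, 0.0011, 0.0284]
0.4 [0.0215, 0.0015, 0.0342]
0.475 [0.0269, 0.0018, 0.0395]
0.55 [0.0328, 0.0022, 0.0443]
0.625 [0.0389, 0.0027, 0.0488]
0.7 [0.0454, 0.0031, 0.0527]
0.775 [0.0522, 0.0036, 0.0562]
0.85 [0.0592, 0.004, 0.0591]
0.925 [0.0664, 0.0045, 0.0615]
1.0 [0.0738, 0.005, 0.0634]
1.075 [0.0813, 0.0055, 0.0647]
1.15 [0.0888, 0.0061, 0.0654]
1.225 [0.0964, 0.0066, 0.0656]
1.3 [0.104, 0.0071, 0.0652]
1.375 [0.1116, 0.0076, 0.0642]
1.45 [0.119, 0.0081, 0.0626]
1.45 [0.119, 0.0081, 0.0626]
```

Fingers still closing (opening 0.47 ≈ 43 mm); I'll wait until they grip.

>>> {"name": "move_arm", "arguments": {
  "linear": [
    [0, 0, 0],
    [0, 0, 0],
    [0, 0, 0],
    [0, 0, 0]
  ],
  "rot": [
    [0, 0, 0],
    [0, 0, 0],
    [0, 0, 0],
    [0, 0, 0]
  ]
}}

```text
t: 3.23
ee_pos: [0.5559, 0.1642, 0.1007]
orientation: [-0.034, 0.999, 0.001, 0.0]
wrist_force: [-0.0, 3.9, -2.0]
opening: 0.431
finger_force: 25.0
```

>>> {"name": "move_arm", "arguments": {
  "linear": [
    [0.004, 0, 0.009],
    [0.008, 0, 0.016],
    [0.012, 0.001, 0.022],
    [0.016, 0.001, 0.028],
    [0.021, 0.001, 0.034],
    [0.027, 0.002, 0.0395],
    [0.033, 0.002, 0.044],
    [0.039, 0.003, 0.049],
    [0.045, 0.003, 0.053],
    [0.052, 0.004, 0.056],
    [0.059, 0.004, 0.059],
    [0.066, 0.004, 0.0615],
    [0.074, 0.005, 0.0635],
    [0.081, 0.005, 0.065],
    [0.089, 0.006, 0.0655],
    [0.096, 0.007, 0.0655],
    [0.104, 0.007, 0.065],
    [0.112, 0.008, 0.064],
    [0.119, 0.008, 0.0625],
    [0.119, 0.008, 0.0625]
  ],
  "rot": [
    [0, 0, 0],
    [0, 0, 0],
    [0, 0, 0],
    [0, 0, 0],
    [0, 0, 0],
    [0, 0, 0],
    [0, 0, 0],
    [0, 0, 0],
    [0, 0, 0],
    [0, 0, 0],
    [0, 0, 0],
    [0, 0, 0],
    [0, 0, 0],
    [0, 0, 0],
    [0, 0, 0],
    [0, 0, 0],
    [0, 0, 0],
    [0, 0, 0],
    [0, 0, 0],
    [0, 0, 0]
  ]
}}

```text
t: 4.9
ee_pos: [0.6747, 0.1727, 0.1631]
orientation: [-0.034, 0.999, 0.001, -0.001]
wrist_force: [-0.0, 5.5, -0.8]
opening: 0.436
finger_force: 25.0
```

>>> {"name": "move_arm", "arguments": {
  "linear": [
    [0, 0, 0],
    [0, 0, 0],
    [0, 0, 0],
    [0, 0, 0],
    [0, 0, 0],
    [0, 0, 0]
  ],
  "rot": [
    [0, 0, 0],
    [0, 0, 0],
    [0, 0, 0],
    [0, 0, 0],
    [0, 0, 0],
    [0, 0, 0]
  ],
  "fingers": -1
}}

```text
t: 5.4
ee_pos: [0.6751, 0.1705, 0.1634]
orientation: [-0.033, 0.999, -0.0, 0.0]
wrist_force: [-0.4, -0.5, 0.8]
opening: 0.814
finger_force: 0.0
```

>>> {"name": "move_arm", "arguments": {
  "linear": [
    [0, 0, 0.03],
    [0, 0, 0.06],
    [0, 0, 0.09],
    [0, 0, 0.12],
    [-0.03, 0.01, 0.12],
    [-0.07, 0.03, 0.12],
    [-0.23, 0.097, 0.12],
    [-0.23, 0.097, 0.12],
    [-0.23, 0.097, 0.12],
    [-0.23, 0.097, 0.12],
    [-0.23, 0.097, 0.12],
    [-0.23, 0.097, 0.12],
    [-0.23, 0.097, -0.05],
    [-0.23, 0.097, -0.05],
    [-0.23, 0.097, -0.05],
    [-0.23, 0.097, -0.05],
    [-0.23, 0.097, -0.05],
    [-0.23, 0.097, -0.05],
    [-0.23, 0.097, -0.05]
  ],
  "rot": [
    [0, 0, 0],
    [0, 0, 0],
    [0, 0, 0],
    [0, 0, 0],
    [0, 0, 0],
    [0, 0, 0],
    [0, 0, 0],
    [0, 0, 0],
    [0, 0, 0],
    [0, 0, 0],
    [0, 0, 0],
    [0, 0, 0],
    [0, 0, 0],
    [0, 0, 0],
    [0, 0, 0],
    [0, 0, 0],
    [0, 0, 0],
    [0, 0, 0],
    [0, 0, 0]
  ]
}}

```text
t: 6.98
ee_pos: [0.4466, 0.2684, 0.1146]
orientation: [-0.033, 0.999, 0.0, 0.001]
wrist_force: [0.4, 0.3, 0.6]
opening: 0.999
finger_force: 0.0
```

```bash
python3 - <<'E'
from h import *
s,c=snap('wrist'); print(s['ee_pos'])
c2=viewer.camera('scene')
np.save('w2.npy',dict(s=s,c=c),allow_pickle=True)
o=np.vstack([cv2.resize(c['color'],(400,300)),cv2.resize(c2['color'],(400,300))])
cv2.imwrite('pics/w2.png',o)
h=cv2.cvtColor(c['color'],cv2.COLOR_BGR2HSV); m=cv2.inRange(h,(0,140,90),(6,255,255))|cv2.inRange(h,(175,140,90),(180,255,255))
n,l,st,ce=cv2.connectedComponentsWithStats(m)
for i in np.argsort(-st[1:,4])[:3]+1: print(ce[i],st[i],wonz(s,c,*(st[i,:2]+st[i,2:4]/2-.5),.066))
E
```

```text
[0.44662958 0.26841427 0.11460652]
[257.59682899 202.38618347] [240 184  36  38 883] [0.43930753 0.27018875 0.066     ]
```

View pics/w2.png

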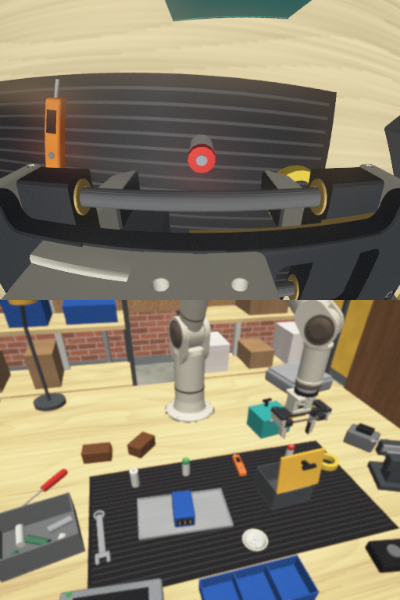

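The red cell sits at (201,158), between the fingers, and the scene view shows the yellow lid standing up. Now I'll descend and grip.

>>> {"name": "move_arm", "arguments": {
  "linear": [
    [-0.0045, 0.0015, -0.02],
    [-0.0045, 0.0015, -0.04],
    [-0.0045, 0.0015, -0.06],
    [-0.0045, 0.0015, -0.075],
    [-0.0045, 0.0015, -0.085],
    [-0.0045, 0.0015, -0.085],
    [-0.0045, 0.0015, -0.085]
  ],
  "rot": [
    [0, 0, 0],
    [0, 0, 0],
    [0, 0, 0],
    [0, 0, 0],
    [0, 0, 0],
    [0, 0, 0],
    [0, 0, 0]
  ]
}}

```text
t: 7.67
ee_pos: [0.4415, 0.2701, 0.0295]
orientation: [-0.033, 0.999, 0.0, 0.001]
wrist_force: [0.7, 0.7, 0.2]
opening: 1.0
finger_force: 0.0
```

>>> {"name": "move_arm", "arguments": {
  "linear": [
    [0, 0, 0],
    [0, 0, 0],
    [0, 0, 0],
    [0, 0, 0],
    [0, 0, 0],
    [0, 0, 0],
    [0, 0, 0],
    [0, 0, 0],
    [0, 0, 0],
    [0, 0, 0],
    [0, 0, 0],
    [0, 0, 0],
    [0, 0, 0]
  ],
  "rot": [
    [0, 0, 0],
    [0, 0, 0],
    [0, 0, 0],
    [0, 0, 0],
    [0, 0, 0],
    [0, 0, 0],
    [0, 0, 0],
    [0, 0, 0],
    [0, 0, 0],
    [0, 0, 0],
    [0, 0, 0],
    [0, 0, 0],
    [0, 0, 0]
  ],
  "fingers": 1,
  "squeeze": 20
}}

```text
t: 8.75
ee_pos: [0.4404, 0.2696, 0.0282]
orientation: [-0.033, 0.999, -0.0, -0.0]
wrist_force: [0.4, -0.9, -0.3]
opening: 0.275
finger_force: 20.0
```

>>> {"name": "move_arm", "arguments": {
  "linear": [
    [0, 0, 0.03],
    [0, 0, 0.06],
    [0, 0, 0.09],
    [0, 0, 0.12],
    [0.03, -0.025, 0.125],
    [0.06, -0.05, 0.125],
    [0.09, -0.075, 0.125],
    [0.12, -0.095, 0.125],
    [0.128, -0.104, 0.125],
    [0.128, -0.104, 0.125],
    [0.128, -0.104, 0.1],
    [0.128, -0.104, 0.07],
    [0.128, -0.104, 0.04],
    [0.128, -0.104, 0.02],
    [0.128, -0.104, 0.01],
    [0.128, -0.104, 0.006],
    [0.128, -0.104, 0.006]
  ],
  "rot": [
    [0, 0, 0],
    [0, 0, 0],
    [0, 0, 0],
    [0, 0, 0],
    [0, 0, 0],
    [0, 0, 0],
    [0, 0, 0],
    [0, 0, 0],
    [0, 0, 0],
    [0, 0, 0],
    [0, 0, 0],
    [0, 0, 0],
    [0, 0, 0],
    [0, 0, 0],
    [0, 0, 0],
    [0, 0, 0],
    [0, 0, 0]
  ]
}}

```text
t: 10.17
ee_pos: [0.5675, 0.1664, 0.0338]
orientation: [-0.034, 0.999, 0.0, -0.001]
wrist_force: [1.5, 0.3, -0.9]
opening: 0.277
finger_force: 20.0
```

>>> {"name": "move_arm", "arguments": {
  "linear": [
    [0, 0, -0.0005],
    [0, 0, -0.0005],
    [0, 0, -0.0005],
    [0, 0, -0.0005],
    [0, 0, -0.0005],
    [0, 0, -0.0005],
    [0, 0, -0.0005],
    [0, 0, -0.0005]
  ],
  "rot": [
    [0, 0, 0],
    [0, 0, 0],
    [0, 0, 0],
    [0, 0, 0],
    [0, 0, 0],
    [0, 0, 0],
    [0, 0, 0],
    [0, 0, 0]
  ],
  "fingers": 0.0
}}

```text
t: 10.83
ee_pos: [0.5685, 0.1655, 0.0338]
orientation: [-0.033, 0.999, 0.0, 0.0]
wrist_force: [0.1, 0.3, -0.2]
opening: 0.498
finger_force: 0.0
```

>>> {"name": "move_arm", "arguments": {
  "linear": [
    [0, 0, 0.01],
    [0, 0, 0.03],
    [0, 0, 0.06],
    [0, 0, 0.09],
    [0, 0, 0.12],
    [0, 0, 0.16],
    [0, 0, 0.2],
    [0, 0, 0.25],
    [0, 0, 0.25],
    [0, 0, 0.25]
  ],
  "rot": [
    [0, 0, 0],
    [0, 0, 0],
    [0, 0, 0],
    [0, 0, 0],
    [0, 0, 0],
    [0, 0, 0],
    [0, 0, 0],
    [0, 0, 0],
    [0, 0, 0],
    [0, 0, 0]
  ]
}}

```text
t: 11.67
ee_pos: [0.5708, 0.1666, 0.2892]
orientation: [-0.033, 0.999, 0.001, 0.004]
wrist_force: [-0.4, -0.1, -0.7]
opening: 0.499
finger_force: 0.0
```

```bash
python3 - <<'E'
from h import *
s,c=snap('wrist'); print(s['ee_pos'],s['opening'])
c2=viewer.camera('scene')
o=np.vstack([cv2.resize(c['color'],(400,300)),cv2.resize(c2['color'][200:320,280:440],(400,300))])
cv2.imwrite('pics/w3.png',o)
h=cv2.cvtColor(c['color'],cv2.COLOR_BGR2HSV); m=cv2.inRange(h,(0,140,60),(6,255,255))|cv2.inRange(h,(175,140,60),(180,255,255))
n,l,st,ce=cv2.connectedComponentsWithStats(m)
for i in np.argsort(-st[1:,4])[:2]+1: print(ce[i],st[i],wonz(s,c,*ce[i],.07))
E
```

```text
[0.57079032 0.1665999  0.28920444] 0.498985017102583
[255.71923077 167.09615385] [246 157  20  21 260] [0.56831916 0.16770521 0.07      ]
```

View pics/w3.png

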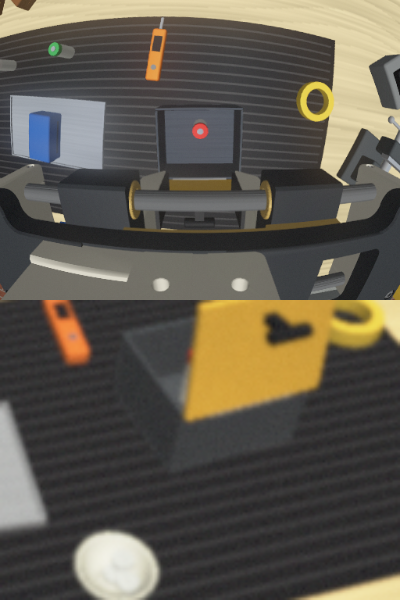

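The red cell stands upright in the box with its cap at (200,131), and the lid is still open. Back to the handle.

>>> {"name": "move_arm", "arguments": {
  "linear": [
    [0.03, 0.002, 0],
    [0.06, 0.004, 0],
    [0.09, 0.006, 0],
    [0.106, 0.006, 0],
    [0.106, 0.006, 0],
    [0.106, 0.006, 0],
    [0.106, 0.006, 0],
    [0.106, 0.006, 0],
    [0.106, 0.006, 0]
  ],
  "rot": [
    [0, 0, 0],
    [0, 0, 0],
    [0, 0, 0],
    [0, 0, 0],
    [0, 0, 0],
    [0, 0, 0],
    [0, 0, 0],
    [0, 0, 0],
    [0, 0, 0]
  ],
  "fingers": -1
}}

```text
t: 12.52
ee_pos: [0.6734, 0.1718, 0.2839]
orientation: [-0.034, 0.999, -0.0, -0.0]
wrist_force: [0.4, -0.8, 0.2]
opening: 1.0
finger_force: 0.0
```

>>> {"name": "move_arm", "arguments": {
  "linear": [
    [0.001, 0, -0.03],
    [0.001, 0, -0.06],
    [0.001, 0, -0.085],
    [0.001, 0, -0.105],
    [0.001, 0, -0.115],
    [0.001, 0, -0.121],
    [0.001, 0, -0.121],
    [0.001, 0, -0.121]
  ],
  "rot": [
    [0, 0, 0],
    [0, 0, 0],
    [0, 0, 0],
    [0, 0, 0],
    [0, 0, 0],
    [0, 0, 0],
    [0, 0, 0],
    [0, 0, 0]
  ]
}}

```text
t: 13.18
ee_pos: [0.676, 0.1719, 0.164]
orientation: [-0.033, 0.999, 0.0, 0.001]
wrist_force: [0.2, -0.2, 1.1]
opening: 1.001
finger_force: 0.0
```

>>> {"name": "move_arm", "arguments": {
  "linear": [
    [0, 0, 0],
    [0, 0, 0],
    [0, 0, 0],
    [0, 0, 0],
    [0, 0, 0],
    [0, 0, 0],
    [0, 0, 0],
    [0, 0, 0],
    [0, 0, 0],
    [0, 0, 0],
    [0, 0, 0],
    [0, 0, 0]
  ],
  "rot": [
    [0, 0, 0],
    [0, 0, 0],
    [0, 0, 0],
    [0, 0, 0],
    [0, 0, 0],
    [0, 0, 0],
    [0, 0, 0],
    [0, 0, 0],
    [0, 0, 0],
    [0, 0, 0],
    [0, 0, 0],
    [0, 0, 0]
  ],
  "fingers": 1,
  "squeeze": 25
}}

```text
t: 14.18
ee_pos: [0.6754, 0.1728, 0.1627]
orientation: [-0.034, 0.999, 0.001, 0.0]
wrist_force: [0.4, 3.9, -1.1]
opening: 0.435
finger_force: 25.0
```

>>> {"name": "move_arm", "arguments": {
  "linear": [
    [-0.007, 0, 0.0015],
    [-0.015, -0.001, 0.0025],
    [-0.023, -0.001, 0.003],
    [-0.03, -0.002, 0.003],
    [-0.038, -0.003, 0.0025],
    [-0.045, -0.003, 0.001],
    [-0.053, -0.004, -0.001],
    [-0.06, -0.004, -0.0035],
    [-0.067, -0.004, -0.0065],
    [-0.074, -0.005, -0.0095],
    [-0.08, -0.005, -0.0135],
    [-0.086, -0.006, -0.0185],
    [-0.092, -0.006, -0.023],
    [-0.098, -0.007, -0.0285],
    [-0.103, -0.007, -0.0345],
    [-0.107, -0.007, -0.0405],
    [-0.111, -0.008, -0.0465],
    [-0.115, -0.008, -0.0535],
    [-0.119, -0.008, -0.0625],
    [-0.119, -0.008, -0.064]
  ],
  "rot": [
    [0, 0, 0],
    [0, 0, 0],
    [0, 0, 0],
    [0, 0, 0],
    [0, 0, 0],
    [0, 0, 0],
    [0, 0, 0],
    [0, 0, 0],
    [0, 0, 0],
    [0, 0, 0],
    [0, 0, 0],
    [0, 0, 0],
    [0, 0, 0],
    [0, 0, 0],
    [0, 0, 0],
    [0, 0, 0],
    [0, 0, 0],
    [0, 0, 0],
    [0, 0, 0],
    [0, 0, 0]
  ]
}}

```text
t: 15.85
ee_pos: [0.5552, 0.1642, 0.099]
orientation: [-0.034, 0.999, -0.0, -0.001]
wrist_force: [-5.8, 2.1, 17.1]
opening: 0.43
finger_force: 25.0
```

>>> {"name": "move_arm", "arguments": {
  "linear": [
    [0, 0, -0.001],
    [0, 0, -0.001],
    [0, 0, -0.001],
    [0, 0, -0.001]
  ],
  "rot": [
    [0, 0, 0],
    [0, 0, 0],
    [0, 0, 0],
    [0, 0, 0]
  ]
}}

```text
t: 16.18
ee_pos: [0.5552, 0.1642, 0.099]
orientation: [-0.034, 0.999, -0.0, -0.001]
wrist_force: [-6.3, 2.4, 15.5]
opening: 0.431
finger_force: 25.0
```

>>> {"name": "move_arm", "arguments": {
  "linear": [
    [0, 0, 0.002],
    [0, 0, 0.002],
    [0, 0, 0.002],
    [0, 0, 0.002],
    [0, 0, 0.002],
    [0, 0, 0.002],
    [0, 0, 0.002],
    [0, 0, 0.002]
  ],
  "rot": [
    [0, 0, 0],
    [0, 0, 0],
    [0, 0, 0],
    [0, 0, 0],
    [0, 0, 0],
    [0, 0, 0],
    [0, 0, 0],
    [0, 0, 0]
  ],
  "fingers": -1
}}

```text
t: 16.85
ee_pos: [0.5564, 0.1635, 0.0995]
orientation: [-0.033, 0.999, -0.0, -0.0]
wrist_force: [-0.2, -0.3, -0.3]
opening: 0.963
finger_force: 0.0
```

>>> {"name": "move_arm", "arguments": {
  "linear": [
    [0, 0, 0.03],
    [0, 0, 0.06],
    [0, 0, 0.1],
    [0, 0, 0.1],
    [0, 0, 0.1]
  ],
  "rot": [
    [0, 0, 0],
    [0, 0, 0],
    [0, 0, 0],
    [0, 0, 0],
    [0, 0, 0]
  ]
}}

```text
t: 17.27
ee_pos: [0.5585, 0.1643, 0.2027]
orientation: [-0.033, 0.999, 0.001, 0.003]
wrist_force: [-0.3, -0.0, 0.5]
opening: 0.999
finger_force: 0.0
```

```bash
python3 - <<'E'
from h import *
s,c=snap('wrist'); print(s['ee_pos'],s['joint_pos'])
k=.64
c2=viewer.camera('scene')
o=np.vstack([cv2.resize(c['color'],(400,300)),cv2.resize(c2['color'][170:290,280:440],(400,300))])
cv2.imwrite('pics/w4.png',o)
E
```

```text
[0.55853998 0.16430298 0.20270323] [-0.0459706   0.39167967 -0.36269124  1.75762957  0.16111361  1.01524118
  1.16897742]
```

View pics/w4.png

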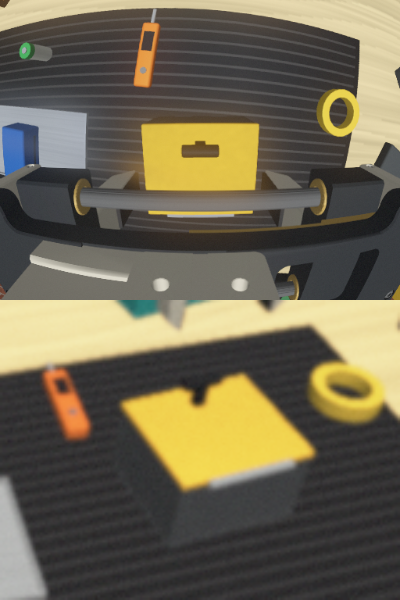

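The lid is shut in both views, with the handle at (200,150) in the wrist view. On to the green cell, turning the tool so it closes along the pack's length.

>>> {"name": "move_arm", "arguments": {
  "linear": [
    [-0.13, -0.28, -0.04],
    [-0.13, -0.28, -0.04],
    [-0.13, -0.28, -0.04],
    [-0.13, -0.28, -0.04],
    [-0.13, -0.28, -0.04],
    [-0.13, -0.28, -0.04],
    [-0.13, -0.28, -0.04],
    [-0.13, -0.28, -0.04],
    [-0.13, -0.28, -0.04],
    [-0.13, -0.28, -0.04],
    [-0.13, -0.28, -0.04],
    [-0.13, -0.28, -0.04],
    [-0.13, -0.28, -0.04],
    [-0.13, -0.28, -0.04],
    [-0.13, -0.28, -0.04],
    [-0.13, -0.28, -0.04],
    [-0.13, -0.28, -0.04],
    [-0.13, -0.28, -0.04],
    [-0.13, -0.28, -0.04]
  ],
  "rot": [
    [0, 0, -1.752],
    [0, 0, -1.752],
    [0, 0, -1.752],
    [0, 0, -1.752],
    [0, 0, -1.752],
    [0, 0, -1.752],
    [0, 0, -1.752],
    [0, 0, -1.752],
    [0, 0, -1.752],
    [0, 0, -1.752],
    [0, 0, -1.752],
    [0, 0, -1.752],
    [0, 0, -1.752],
    [0, 0, -1.752],
    [0, 0, -1.752],
    [0, 0, -1.752],
    [0, 0, -1.752],
    [0, 0, -1.752],
    [0, 0, -1.752]
  ]
}}

```text
t: 18.95
ee_pos: [0.4263, -0.1164, 0.1595]
orientation: [0.746, 0.666, -0.0, -0.0]
wrist_force: [-0.9, 0.3, -0.0]
opening: 1.0
finger_force: 0.0
```

```bash
cat > look.py <<'E'
from h import *; import sys
np.set_printoptions(precision=4,suppress=True)
s,c=snap('wrist'); print(s['ee_pos'],s['orientation'],s['joint_pos'])
np.save('wl.npy',dict(s=s,c=c),allow_pickle=True)
cv2.imwrite(f'pics/{sys.argv[1]}.png',cv2.resize(c['color'],(640,480)))
h=cv2.cvtColor(c['color'],cv2.COLOR_BGR2HSV)
for nm,lo,hi,z in [('green',(45,100,40),(85,255,255),.066),('blue',(100,120,50),(125,255,255),.055),('white',(0,0,200),(180,40,255),.066)]:
    n,l,st,ce=cv2.connectedComponentsWithStats(cv2.inRange(h,lo,hi))
    for i in (np.argsort(-st[1:,4])[:3]+1): 
        if st[i,4]>60: print(nm,ce[i],st[i],wonz(s,c,*ce[i],z))
E
python3 look.py w5
```

```text
[ 0.4263 -0.1164  0.1595] [ 0.746   0.6659 -0.0001 -0.0002] [ 0.1839  0.1903  0.0243  2.1277 -0.0063  0.8241  0.0986]
green [256.5595 192.6281] [242 177  30  32 613] [ 0.426  -0.1135  0.066 ]
blue [411.2426 203.7202] [ 370  182   95   59 3277] [ 0.5803 -0.1456  0.055 ]
white [  4.1016 143.4893] [  0  93  11 102 797] [ 0.1528 -0.0255  0.066 ]
white [ 98.1389 346.5099] [ 38 328 125  33 655] [ 0.2005 -0.2938  0.066 ]
white [498.794  69.317] [488  43  24  53 631] [ 0.7005 -0.0069  0.066 ]
```

View pics/w5.png

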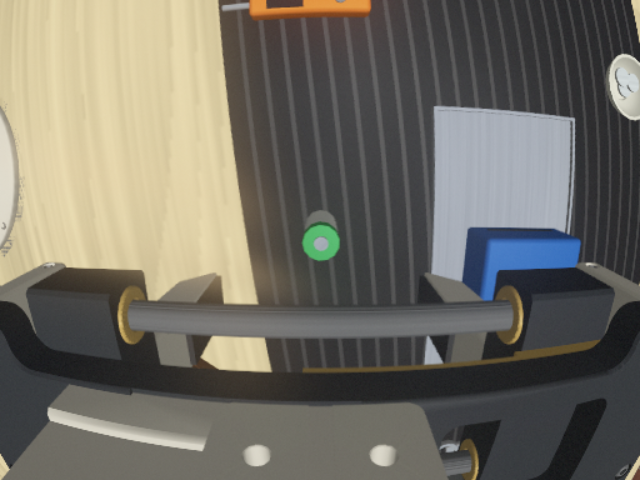

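The green cell (321,243) is centred between the fingers, and the pack is at the right on the tray (520,260). Gripping.

>>> {"name": "move_arm", "arguments": {
  "linear": [
    [0.001, 0.001, -0.04],
    [0.001, 0.001, -0.075],
    [0.001, 0.001, -0.1],
    [0.001, 0.001, -0.12],
    [0.001, 0.001, -0.13],
    [0.001, 0.001, -0.13],
    [0.001, 0.001, -0.13]
  ],
  "rot": [
    [0, 0, 0],
    [0, 0, 0],
    [0, 0, 0],
    [0, 0, 0],
    [0, 0, 0],
    [0, 0, 0],
    [0, 0, 0]
  ]
}}

```text
t: 19.58
ee_pos: [0.4275, -0.1155, 0.0298]
orientation: [0.747, 0.665, -0.0, -0.0]
wrist_force: [-0.9, 0.1, -0.3]
opening: 0.998
finger_force: 0.0
```

>>> {"name": "move_arm", "arguments": {
  "linear": [
    [0, 0, 0],
    [0, 0, 0],
    [0, 0, 0],
    [0, 0, 0],
    [0, 0, 0],
    [0, 0, 0],
    [0, 0, 0],
    [0, 0, 0],
    [0, 0, 0],
    [0, 0, 0],
    [0, 0, 0],
    [0, 0, 0],
    [0, 0, 0]
  ],
  "rot": [
    [0, 0, 0],
    [0, 0, 0],
    [0, 0, 0],
    [0, 0, 0],
    [0, 0, 0],
    [0, 0, 0],
    [0, 0, 0],
    [0, 0, 0],
    [0, 0, 0],
    [0, 0, 0],
    [0, 0, 0],
    [0, 0, 0],
    [0, 0, 0]
  ],
  "fingers": 1,
  "squeeze": 20
}}

```text
t: 20.67
ee_pos: [0.4274, -0.1154, 0.0297]
orientation: [0.747, 0.665, -0.0, -0.0]
wrist_force: [-0.3, -0.1, -0.6]
opening: 0.279
finger_force: 20.0
```

>>> {"name": "move_arm", "arguments": {
  "linear": [
    [0, 0, 0.04],
    [0, 0, 0.08],
    [0.02, 0.005, 0.09],
    [0.06, 0.015, 0.09],
    [0.1, 0.027, 0.09],
    [0.14, 0.027, 0.09],
    [0.165, 0.027, 0.09],
    [0.181, 0.027, 0.09],
    [0.181, 0.027, 0.085],
    [0.181, 0.027, 0.06],
    [0.181, 0.027, 0.035],
    [0.181, 0.027, 0.015],
    [0.181, 0.027, 0.008],
    [0.181, 0.027, 0.0045],
    [0.181, 0.027, 0.0045],
    [0.181, 0.027, 0.0045]
  ],
  "rot": [
    [0, 0, 0],
    [0, 0, 0],
    [0, 0, 0],
    [0, 0, 0],
    [0, 0, 0],
    [0, 0, 0],
    [0, 0, 0],
    [0, 0, 0],
    [0, 0, 0],
    [0, 0, 0],
    [0, 0, 0],
    [0, 0, 0],
    [0, 0, 0],
    [0, 0, 0],
    [0, 0, 0],
    [0, 0, 0]
  ]
}}

```text
t: 22.0
ee_pos: [0.608, -0.0886, 0.0347]
orientation: [0.747, 0.665, -0.0, -0.0]
wrist_force: [0.3, -0.7, -0.4]
opening: 0.28
finger_force: 20.0
```

>>> {"name": "move_arm", "arguments": {
  "linear": [
    [0, 0, 0],
    [0, 0, 0],
    [0, 0, 0],
    [0, 0, 0],
    [0, 0, 0],
    [0, 0, 0],
    [0, 0, 0],
    [0, 0, 0]
  ],
  "rot": [
    [0, 0, 0],
    [0, 0, 0],
    [0, 0, 0],
    [0, 0, 0],
    [0, 0, 0],
    [0, 0, 0],
    [0, 0, 0],
    [0, 0, 0]
  ],
  "fingers": -0.3
}}

```text
t: 22.67
ee_pos: [0.6085, -0.0884, 0.0342]
orientation: [0.747, 0.665, 0.0, 0.0]
wrist_force: [0.4, -0.3, 0.3]
opening: 0.651
finger_force: 0.0
```

>>> {"name": "move_arm", "arguments": {
  "linear": [
    [0, 0, 0.01],
    [0, 0, 0.03],
    [0, 0, 0.07],
    [0, 0, 0.11],
    [0, 0, 0.15],
    [0, 0, 0.19],
    [0, 0, 0.21],
    [0, 0, 0.21],
    [0, 0, 0.21],
    [0, 0, 0.21]
  ],
  "rot": [
    [0, 0, 0],
    [0, 0, 0],
    [0, 0, 0],
    [0, 0, 0],
    [0, 0, 0],
    [0, 0, 0],
    [0, 0, 0],
    [0, 0, 0],
    [0, 0, 0],
    [0, 0, 0]
  ]
}}

```text
t: 23.5
ee_pos: [0.6078, -0.0884, 0.2439]
orientation: [0.747, 0.665, -0.0, -0.0]
wrist_force: [-0.9, -0.9, 0.1]
opening: 0.65
finger_force: 0.0
```

```bash
python3 look.py w6
```

```text
[ 0.6078 -0.0884  0.2439] [ 0.7466  0.6653 -0.0003 -0.0003] [ 0.0895  0.3876  0.0145  1.6389 -0.0061  1.116  -0.0093]
green [497.4833 172.2405] [ 482  122   30  105 2520] [ 0.9634 -0.1169  0.066 ]
green [256.4647 176.5256] [246 166  22  22 312] [ 0.6072 -0.088   0.066 ]
green [9.3431 8.7843] [  0   0  20  21 102] [0.2685 0.2192 0.066 ]
blue [440.1221 124.1701] [  400    33    76   185 11797] [ 0.8567 -0.0448  0.055 ]
blue [261.0252 224.9408] [ 220  203   79   41 2855] [ 0.6056 -0.1516  0.055 ]
white [357.5881  92.7854] [ 337   67   48   51 1272] [ 0.7346 -0.0022  0.066 ]
white [ 97.2912 346.2132] [ 38 327 125  34 680] [ 0.3017 -0.3472  0.066 ]
white [205.5291 364.2646] [199 357  14  16 189] [ 0.4919 -0.3795  0.066 ]
```

View pics/w6.png

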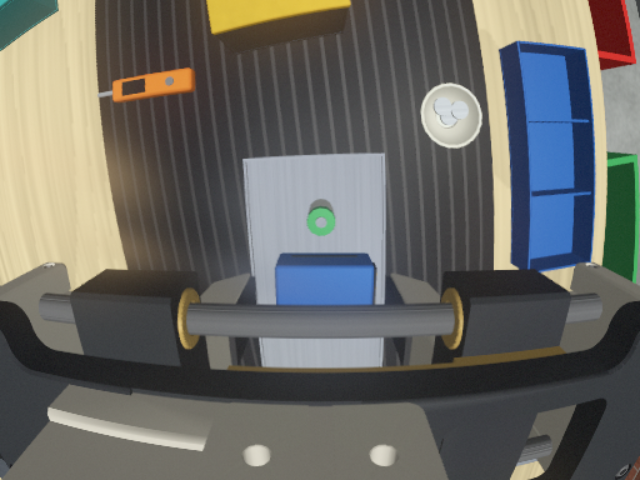

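The green cell stands on the tray at (321,221) beside the pack; the top face's near edge runs (277,266)–(374,266). I'll check the pack pose from that and go for the white cell.

```bash
python3 - <<'E'
from h import *
d=np.load('wl.npy',allow_pickle=True).item(); s,c=d['s'],d['c']
a=wonz(s,c,277/1.25,266/1.25,.055);b=wonz(s,c,374/1.25,266/1.25,.055);y=np.arctan2(b[1]-a[1],b[0]-a[0])
print(a,b,y,(a+b)[:2]/2+.03*np.array([np.sin(y),-np.cos(y)]))
for u,v in ((132,86),(182,80),(195,68),(113,80),(117,100),(193,90)): print(wonz(s,c,u/1.25,v/1.25,.021))
E
```

```text
[ 0.55915588 -0.13039625  0.055     ] [ 0.65420665 -0.14139919  0.055     ] -0.11524563374043172 [ 0.60323154 -0.16569871]
[0.41770401 0.07996229 0.021     ]
[0.47846324 0.07233874 0.021     ]
[0.49434146 0.08239255 0.021     ]
[0.39332588 0.0935516  0.021     ]
[0.39643537 0.06879743 0.021     ]
[0.48968931 0.0587206  0.021     ]
```

>>> {"name": "move_arm", "arguments": {
  "linear": [
    [-0.167, -0.204, -0.084],
    [-0.167, -0.204, -0.084],
    [-0.167, -0.204, -0.084],
    [-0.167, -0.204, -0.084],
    [-0.167, -0.204, -0.084],
    [-0.167, -0.204, -0.084],
    [-0.167, -0.204, -0.084],
    [-0.167, -0.204, -0.084],
    [-0.167, -0.204, -0.084],
    [-0.167, -0.204, -0.084],
    [-0.167, -0.204, -0.084]
  ],
  "rot": [
    [0, 0, 0],
    [0, 0, 0],
    [0, 0, 0],
    [0, 0, 0],
    [0, 0, 0],
    [0, 0, 0],
    [0, 0, 0],
    [0, 0, 0],
    [0, 0, 0],
    [0, 0, 0],
    [0, 0, 0]
  ],
  "fingers": -1
}}

```text
t: 24.47
ee_pos: [0.4425, -0.2909, 0.1599]
orientation: [0.746, 0.666, 0.0, -0.0]
wrist_force: [0.4, -0.6, 0.4]
opening: 0.999
finger_force: 0.0
```

```bash
python3 look.py w7
```

```text
[ 0.4425 -0.2909  0.1599] [ 0.7457  0.6662  0.0003 -0.0004] [ 0.4424  0.3361  0.1069  1.93   -0.0467  0.8784  0.4607]
blue [396.6542  50.5277] [ 347   14  101   72 5971] [ 0.5886 -0.1683  0.055 ]
blue [509.7656   7.7969] [507   0   5  23  64] [ 0.7708 -0.0968  0.055 ]
white [ 97.719  346.3617] [ 38 328 125  33 669] [ 0.2162 -0.4684  0.066 ]
white [252.7655 194.4545] [238 181  30  28 550] [ 0.4388 -0.2892  0.066 ]
white [205.4947 364.2819] [199 357  14  16 188] [ 0.3579 -0.4921  0.066 ]
```

View pics/w7.png

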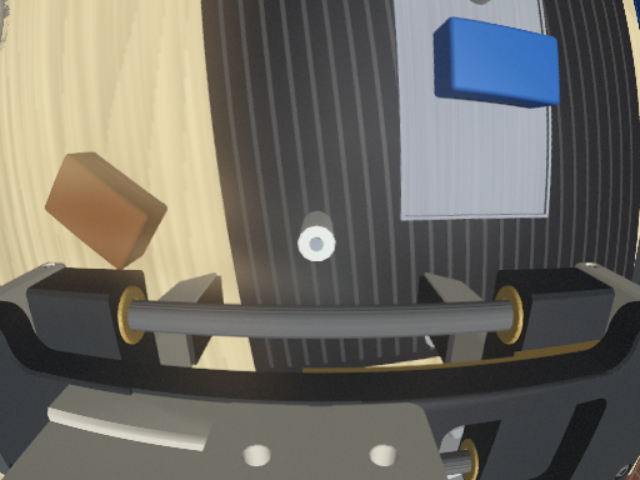

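The white cell is at (317,242) between the fingers; the pack and tray are undisturbed.

>>> {"name": "move_arm", "arguments": {
  "linear": [
    [-0.003, 0, -0.04],
    [-0.003, 0, -0.075],
    [-0.003, 0, -0.1],
    [-0.003, 0, -0.12],
    [-0.003, 0, -0.13],
    [-0.003, 0, -0.13],
    [-0.003, 0, -0.13]
  ],
  "rot": [
    [0, 0, 0],
    [0, 0, 0],
    [0, 0, 0],
    [0, 0, 0],
    [0, 0, 0],
    [0, 0, 0],
    [0, 0, 0]
  ]
}}

```text
t: 25.1
ee_pos: [0.4392, -0.2919, 0.0304]
orientation: [0.746, 0.666, 0.0, -0.0]
wrist_force: [-0.2, -0.2, 1.0]
opening: 1.002
finger_force: 0.0
```

>>> {"name": "move_arm", "arguments": {
  "linear": [
    [0, 0, 0],
    [0, 0, 0],
    [0, 0, 0],
    [0, 0, 0],
    [0, 0, 0],
    [0, 0, 0],
    [0, 0, 0],
    [0, 0, 0],
    [0, 0, 0],
    [0, 0, 0],
    [0, 0, 0],
    [0, 0, 0],
    [0, 0, 0]
  ],
  "rot": [
    [0, 0, 0],
    [0, 0, 0],
    [0, 0, 0],
    [0, 0, 0],
    [0, 0, 0],
    [0, 0, 0],
    [0, 0, 0],
    [0, 0, 0],
    [0, 0, 0],
    [0, 0, 0],
    [0, 0, 0],
    [0, 0, 0],
    [0, 0, 0]
  ],
  "fingers": 1,
  "squeeze": 20
}}

```text
t: 26.18
ee_pos: [0.4385, -0.2925, 0.0302]
orientation: [0.747, 0.665, 0.0, 0.0]
wrist_force: [0.1, -0.3, -0.7]
opening: 0.278
finger_force: 20.0
```

>>> {"name": "move_arm", "arguments": {
  "linear": [
    [0, 0, 0.04],
    [0, 0, 0.08],
    [0.02, 0.005, 0.09],
    [0.06, 0.015, 0.09],
    [0.1, 0.03, 0.09],
    [0.13, 0.04, 0.09],
    [0.155, 0.0485, 0.09],
    [0.155, 0.0485, 0.085],
    [0.155, 0.0485, 0.06],
    [0.155, 0.0485, 0.035],
    [0.155, 0.0485, 0.015],
    [0.155, 0.0485, 0.008],
    [0.155, 0.0485, 0.0045],
    [0.155, 0.0485, 0.0045],
    [0.155, 0.0485, 0.0045]
  ],
  "rot": [
    [0, 0, 0],
    [0, 0, 0],
    [0, 0, 0],
    [0, 0, 0],
    [0, 0, 0],
    [0, 0, 0],
    [0, 0, 0],
    [0, 0, 0],
    [0, 0, 0],
    [0, 0, 0],
    [0, 0, 0],
    [0, 0, 0],
    [0, 0, 0],
    [0, 0, 0],
    [0, 0, 0]
  ]
}}

```text
t: 27.43
ee_pos: [0.5935, -0.2443, 0.0352]
orientation: [0.747, 0.665, 0.0, 0.0]
wrist_force: [0.4, 0.4, -0.1]
opening: 0.283
finger_force: 20.0
```

>>> {"name": "move_arm", "arguments": {
  "linear": [
    [0, 0, 0],
    [0, 0, 0],
    [0, 0, 0],
    [0, 0, 0],
    [0, 0, 0],
    [0, 0, 0],
    [0, 0, 0],
    [0, 0, 0]
  ],
  "rot": [
    [0, 0, 0],
    [0, 0, 0],
    [0, 0, 0],
    [0, 0, 0],
    [0, 0, 0],
    [0, 0, 0],
    [0, 0, 0],
    [0, 0, 0]
  ],
  "fingers": -0.3
}}

```text
t: 28.1
ee_pos: [0.5935, -0.2439, 0.0347]
orientation: [0.747, 0.665, 0.0, -0.0]
wrist_force: [-1.0, 0.3, 0.1]
opening: 0.648
finger_force: 0.0
```

>>> {"name": "move_arm", "arguments": {
  "linear": [
    [0, 0, 0.01],
    [0, 0, 0.03],
    [0, 0, 0.07],
    [0, 0, 0.11],
    [0, 0, 0.15],
    [0, 0, 0.17],
    [0, 0, 0.17]
  ],
  "rot": [
    [0, 0, 0],
    [0, 0, 0],
    [0, 0, 0],
    [0, 0, 0],
    [0, 0, 0],
    [0, 0, 0],
    [0, 0, 0]
  ]
}}

```text
t: 28.68
ee_pos: [0.5972, -0.2455, 0.2125]
orientation: [0.747, 0.665, 0.003, 0.005]
wrist_force: [0.7, -1.4, 1.0]
opening: 0.651
finger_force: 0.0
```

>>> {"name": "move_arm", "arguments": {
  "linear": [
    [-0.1525, 0.32, 0.0],
    [-0.1525, 0.32, 0.0],
    [-0.1525, 0.32, 0.0],
    [-0.1525, 0.32, 0.0],
    [-0.1525, 0.32, 0.0],
    [-0.1525, 0.32, 0.0],
    [-0.1525, 0.32, 0.0],
    [-0.1525, 0.32, 0.0],
    [-0.1525, 0.32, 0.0],
    [-0.1525, 0.32, -0.08],
    [-0.1525, 0.32, -0.08],
    [-0.1525, 0.32, -0.08],
    [-0.1525, 0.32, -0.08],
    [-0.1525, 0.32, -0.08],
    [-0.1525, 0.32, -0.08],
    [-0.1525, 0.32, -0.08],
    [-0.1525, 0.32, -0.08],
    [-0.1525, 0.32, -0.08]
  ],
  "rot": [
    [0, 0, 1.589],
    [0, 0, 1.589],
    [0, 0, 1.589],
    [0, 0, 1.589],
    [0, 0, 1.589],
    [0, 0, 1.589],
    [0, 0, 1.589],
    [0, 0, 1.589],
    [0, 0, 1.589],
    [0, 0, 1.589],
    [0, 0, 1.589],
    [0, 0, 1.589],
    [0, 0, 1.589],
    [0, 0, 1.589],
    [0, 0, 1.589],
    [0, 0, 1.589],
    [0, 0, 1.589],
    [0, 0, 1.589]
  ],
  "fingers": -1
}}

```text
t: 30.18
ee_pos: [0.4414, 0.076, 0.1252]
orientation: [0.049, 0.999, 0.0, 0.001]
wrist_force: [0.2, -0.2, 0.2]
opening: 0.997
finger_force: 0.0
```

```bash
python3 - <<'E'
from h import *
np.set_printoptions(precision=4,suppress=True)
s,c=snap('wrist'); print(s['ee_pos'],s['orientation'],s['joint_pos'])
cv2.imwrite('pics/w8.png',cv2.resize(c['color'],(640,480)))
h=cv2.cvtColor(c['color'],cv2.COLOR_BGR2HSV); m=cv2.inRange(h,(5,150,100),(18,255,255))
c2=viewer.camera('top')
for nm,cc,mm,f in (('wr',c,m,lambda u,v:wonz(s,c,u,v,.021)),):
    cn=max(cv2.findContours(mm,0,2)[0],key=cv2.contourArea); P=np.array([f(*p[0])[:2] for p in cn],np.float32); r=cv2.minAreaRect(P); print(nm,r,cv2.boxPoints(r))
E
```

```text
[0.4414 0.076  0.1252] [0.049  0.9988 0.     0.0005] [ 0.0497  0.2726 -0.3169  2.1332  0.1237  0.7516  1.126 ]
wr ((0.4370439350605011, 0.0775061622262001), (0.025478841736912727, 0.09798194468021393), 85.04335021972656) [[0.3871 0.069 ]
 [0.4848 0.0606]
 [0.487  0.086 ]
 [0.3893 0.0944]]
```

View pics/w8.png

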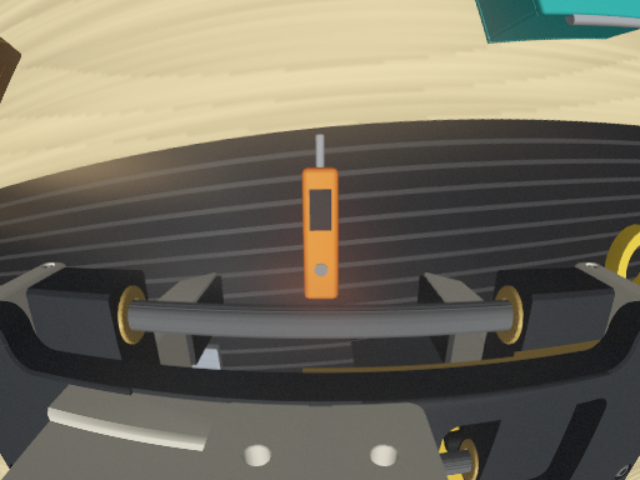

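The probe is aligned and centred between the fingers, housing from (320,168) to (320,298). Descending.

>>> {"name": "move_arm", "arguments": {
  "linear": [
    [-0.002, 0.001, -0.04],
    [-0.002, 0.001, -0.075],
    [-0.002, 0.001, -0.1],
    [-0.002, 0.001, -0.112],
    [-0.002, 0.001, -0.118],
    [-0.002, 0.001, -0.119],
    [-0.002, 0.001, -0.119]
  ],
  "rot": [
    [0, 0, 0],
    [0, 0, 0],
    [0, 0, 0],
    [0, 0, 0],
    [0, 0, 0],
    [0, 0, 0],
    [0, 0, 0]
  ]
}}

```text
t: 30.87
ee_pos: [0.4393, 0.0772, 0.006]
orientation: [0.048, 0.999, 0.0, 0.0]
wrist_force: [-0.5, 0.6, 0.3]
opening: 1.001
finger_force: 0.0
```

>>> {"name": "move_arm", "arguments": {
  "linear": [
    [0, 0, 0],
    [0, 0, 0],
    [0, 0, 0],
    [0, 0, 0],
    [0, 0, 0],
    [0, 0, 0],
    [0, 0, 0],
    [0, 0, 0],
    [0, 0, 0],
    [0, 0, 0],
    [0, 0, 0],
    [0, 0, 0],
    [0, 0, 0]
  ],
  "rot": [
    [0, 0, 0],
    [0, 0, 0],
    [0, 0, 0],
    [0, 0, 0],
    [0, 0, 0],
    [0, 0, 0],
    [0, 0, 0],
    [0, 0, 0],
    [0, 0, 0],
    [0, 0, 0],
    [0, 0, 0],
    [0, 0, 0],
    [0, 0, 0]
  ],
  "fingers": 1,
  "squeeze": 20
}}

```text
t: 31.95
ee_pos: [0.4389, 0.0771, 0.0057]
orientation: [0.048, 0.999, -0.0, -0.0]
wrist_force: [0.0, 0.4, 0.2]
opening: 0.28
finger_force: 20.0
```

>>> {"name": "move_arm", "arguments": {
  "linear": [
    [0, 0, 0.03],
    [0, 0, 0.07],
    [0, 0, 0.11],
    [0, 0, 0.14],
    [0.02, -0.03, 0.145],
    [0.04, -0.06, 0.145],
    [0.06, -0.09, 0.145],
    [0.08, -0.12, 0.145],
    [0.1, -0.15, 0.145],
    [0.12, -0.18, 0.145],
    [0.14, -0.21, 0.145],
    [0.155, -0.232, 0.145],
    [0.163, -0.243, 0.145],
    [0.163, -0.243, 0.145],
    [0.163, -0.243, 0.12],
    [0.163, -0.243, 0.09],
    [0.163, -0.243, 0.07],
    [0.163, -0.243, 0.06],
    [0.163, -0.243, 0.06]
  ],
  "rot": [
    [0, 0, -0.018],
    [0, 0, -0.018],
    [0, 0, -0.018],
    [0, 0, -0.018],
    [0, 0, -0.018],
    [0, 0, -0.018],
    [0, 0, -0.018],
    [0, 0, -0.018],
    [0, 0, -0.018],
    [0, 0, -0.018],
    [0, 0, -0.018],
    [0, 0, -0.018],
    [0, 0, -0.018],
    [0, 0, -0.018],
    [0, 0, -0.018],
    [0, 0, -0.018],
    [0, 0, -0.018],
    [0, 0, -0.018],
    [0, 0, -0.018]
  ]
}}

```text
t: 33.53
ee_pos: [0.5992, -0.1642, 0.0628]
orientation: [0.057, 0.998, 0.001, -0.003]
wrist_force: [-0.7, 0.4, -1.9]
opening: 0.282
finger_force: 20.0
```

>>> {"name": "move_arm", "arguments": {
  "linear": [
    [0, 0, -0.003],
    [0, 0, -0.006],
    [0, 0, -0.0075],
    [0, 0, -0.0075],
    [0, 0, -0.0075]
  ],
  "rot": [
    [0, 0, 0],
    [0, 0, 0],
    [0, 0, 0],
    [0, 0, 0],
    [0, 0, 0]
  ]
}}

```text
t: 33.95
ee_pos: [0.6025, -0.1661, 0.0591]
orientation: [0.057, 0.998, -0.0, 0.001]
wrist_force: [-0.8, -0.5, -0.7]
opening: 0.284
finger_force: 20.0
```

>>> {"name": "move_arm", "arguments": {
  "linear": [
    [0, 0, -0.0005],
    [0, 0, -0.001],
    [0, 0, -0.001],
    [0, 0, -0.001]
  ],
  "rot": [
    [0, 0, 0],
    [0, 0, 0],
    [0, 0, 0],
    [0, 0, 0]
  ]
}}

```text
t: 34.28
ee_pos: [0.6023, -0.1661, 0.0577]
orientation: [0.057, 0.998, -0.0, 0.0]
wrist_force: [-1.0, 0.1, 2.2]
opening: 0.281
finger_force: 20.0
```

>>> {"name": "move_arm", "arguments": {
  "linear": [
    [0, 0, 0],
    [0, 0, 0],
    [0, 0, 0],
    [0, 0, 0],
    [0, 0, 0],
    [0, 0, 0],
    [0, 0, 0]
  ],
  "rot": [
    [0, 0, 0],
    [0, 0, 0],
    [0, 0, 0],
    [0, 0, 0],
    [0, 0, 0],
    [0, 0, 0],
    [0, 0, 0]
  ],
  "fingers": 0.1
}}

```text
t: 34.87
ee_pos: [0.6019, -0.1659, 0.0572]
orientation: [0.057, 0.998, 0.0, -0.0]
wrist_force: [0.1, -0.5, -0.2]
opening: 0.447
finger_force: 0.0
```

>>> {"name": "move_arm", "arguments": {
  "linear": [
    [0, 0, 0.01],
    [0, 0, 0.03],
    [0, 0, 0.07],
    [0, 0, 0.11],
    [0, 0, 0.15],
    [0, 0, 0.19],
    [-0.06, 0, 0.22],
    [-0.1, 0, 0.22],
    [-0.1, 0, 0.22],
    [-0.1, 0, 0.22],
    [-0.1, 0, 0.22],
    [-0.1, 0, 0.22]
  ],
  "rot": [
    [0, 0, 0],
    [0, 0, 0],
    [0, 0, 0],
    [0, 0, 0],
    [0, 0, 0],
    [0, 0, 0],
    [0, 0, 0],
    [0, 0, 0],
    [0, 0, 0],
    [0, 0, 0],
    [0, 0, 0],
    [0, 0, 0]
  ]
}}

```text
t: 35.87
ee_pos: [0.5028, -0.1658, 0.278]
orientation: [0.057, 0.998, -0.0, 0.001]
wrist_force: [-0.3, -0.9, -0.2]
opening: 0.45
finger_force: 0.0
```

```bash
python3 - <<'E'
from h import *
s,c=snap('wrist'); print(s['ee_pos'])
c2=viewer.camera('top');c3=viewer.camera('scene'); np.save('top2.npy',c2,allow_pickle=True)
a=cv2.resize(c3['color'][200:330,150:410],(800,400)); b=cv2.resize(c2['color'][100:230,130:350],(400,200))
w=cv2.resize(c['color'],(400,200)); cv2.imwrite('pics/f.png',np.vstack([a,np.hstack([b,w])]))
for nm,C in (('before',np.load('top.npy',allow_pickle=True).item()),('after',c2)):
    h=cv2.cvtColor(C['color'],cv2.COLOR_BGR2HSV)[110:190,230:345]
    for n,lo,hi,z in (('blue',(100,120,60),(125,255,255),.055),('green',(45,100,50),(85,255,255),.066),('white',(0,0,205),(180,40,255),.068),('orange',(5,150,120),(18,255,255),.073)):
        k=cv2.inRange(h,lo,hi); cn=cv2.findContours(k,0,2)[0]
        if cn:
            P=np.vstack(cn)[:,0]+[230,110]; W=np.array([onz(C,*p,z)[:2] for p in P],np.float32); print(nm,n,len(P),cv2.minAreaRect(W),P.min(0),P.max(0))
E
```

```text
[ 0.50283136 -0.16584376  0.27797779]
before blue 22 ((0.5998397469520569, -0.16597305238246918), (0.05757324770092964, 0.10643550753593445), 83.51801300048828) [279 129] [299 163]
before white 4 ((0.7117560505867004, -0.003078088164329529), (0.024199923500418663, 0.003263662802055478), 88.87195587158203) [230 110] [238 111]
after blue 5 ((0.5630095601081848, -0.13955214619636536), (0.00891945231705904, 0.01255775522440672), 88.07040405273438) [279 156] [282 160]
after white 6 ((0.5535352230072021, -0.30783146619796753), (0.01392286829650402, 0.18246804177761078), 79.15277099609375) [334 130] [343 189]
```

View pics/f.png

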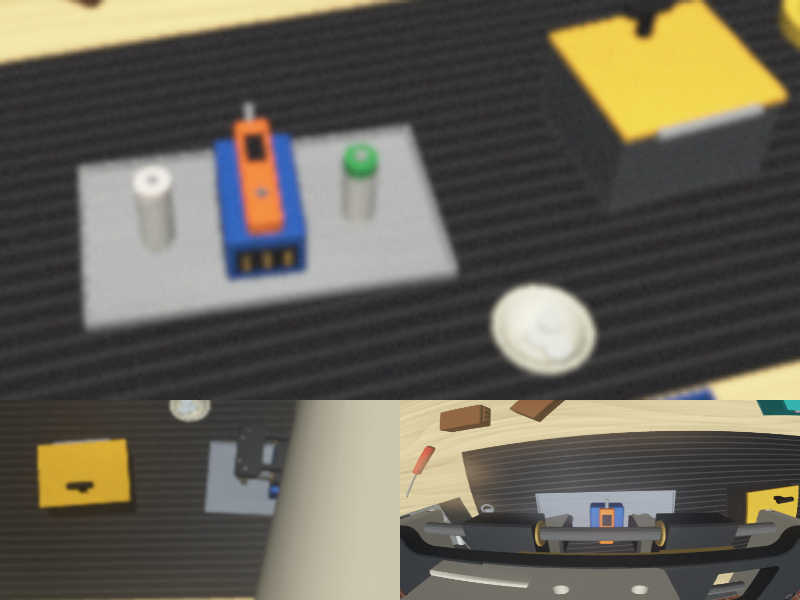

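The scene crop shows the probe lying on the pack, the green and white cells upright on either side, and the lid shut. The top view is blocked, so I'll move the arm aside and check numerically.

>>> {"name": "move_arm", "arguments": {
  "linear": [
    [-0.06, 0.4, 0.03],
    [-0.06, 0.4, 0.03],
    [-0.06, 0.4, 0.03],
    [-0.06, 0.4, 0.03],
    [-0.06, 0.4, 0.03],
    [-0.06, 0.4, 0.03],
    [-0.06, 0.4, 0.03],
    [-0.06, 0.4, 0.03],
    [-0.06, 0.4, 0.03],
    [-0.06, 0.4, 0.03],
    [-0.06, 0.4, 0.03],
    [-0.06, 0.4, 0.03],
    [-0.06, 0.4, 0.03]
  ],
  "rot": [
    [0, 0, 0],
    [0, 0, 0],
    [0, 0, 0],
    [0, 0, 0],
    [0, 0, 0],
    [0, 0, 0],
    [0, 0, 0],
    [0, 0, 0],
    [0, 0, 0],
    [0, 0, 0],
    [0, 0, 0],
    [0, 0, 0],
    [0, 0, 0]
  ]
}}

```text
t: 37.1
ee_pos: [0.4422, 0.2338, 0.3066]
orientation: [0.057, 0.998, -0.0, -0.001]
wrist_force: [-0.5, -0.8, -0.2]
opening: 0.454
finger_force: 0.0
```

```bash
python3 - <<'E'
from h import *
C=viewer.camera('top'); h=cv2.cvtColor(C['color'],cv2.COLOR_BGR2HSV)[118:185,245:330]
for n,lo,hi,z in (('blue',(100,120,50),(125,255,255),.055),('green',(45,90,50),(85,255,255),.068),('white',(0,0,195),(180,40,255),.068),('orange',(5,130,110),(18,255,255),.073)):
    k=cv2.inRange(h,lo,hi); cn=cv2.findContours(k,0,2)[0]
    if cn:
        P=np.vstack(cn)[:,0]+[245,118]; W=np.array([onz(C,*p,z)[:2] for p in P],np.float32); print(n,len(P),cv2.minAreaRect(W),P.min(0),P.max(0))
cv2.imwrite('pics/f2.png',cv2.resize(C['color'][110:190,230:345],(690,480),interpolation=cv2.INTER_CUBIC))
E
```

```text
blue 38 ((0.6003628373146057, -0.16596268117427826), (0.057506125420331955, 0.10499978810548782), 83.77592468261719) [279 129] [299 162]
green 10 ((0.6093866229057312, -0.08985759317874908), (0.02076352760195732, 0.025070132687687874), 88.73755645751953) [260 138] [267 146]
white 15 ((0.5970197319984436, -0.24474355578422546), (0.023643717169761658, 0.025156527757644653), 86.91285705566406) [312 141] [320 149]
orange 22 ((0.603286862373352, -0.1674334853887558), (0.02389463596045971, 0.10117984563112259), 83.6723403930664) [285 127] [295 159]
```

View pics/f2.png

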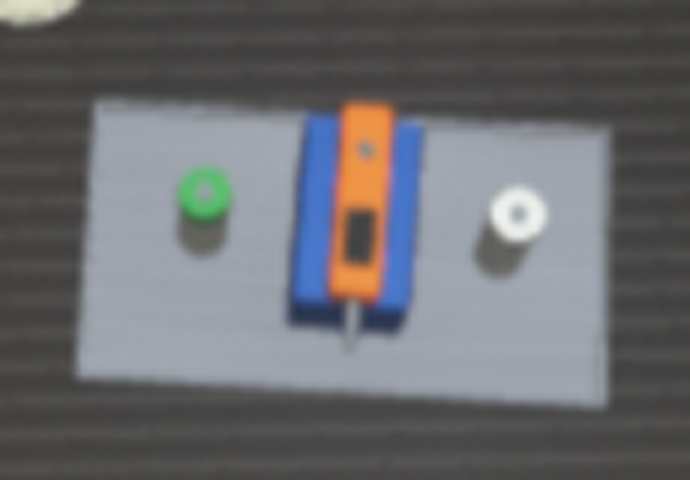

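The green cell (205,193), white cell (518,213) and probe (362,200) are all within a few millimetres of target and the pack hasn't moved. Handing in.

```bash
python3 -c "
from rig import ticket; print(ticket.close_job())"
```

```text
the job is handed in; nothing more can be done
None
```

I handed the job in at about 37 s: the red cell is upright in the shut box, the green and white cells stand either side of the unmoved pack, and the probe lies centred lengthwise on top, all matching the final camera check; no verdict was returned.

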